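# Book out the leaning carton with the hand code reader

## Task

Book out the sweet carton that leans against its stack: pick up the pistol-shaped code reader from the rubber mat without pulling its trigger, hold it square to the code label on the leaning carton with its nose about a hand's breadth (10 cm) away, then pull the trigger and keep the reader still and on the code for a good second so that it reads. Let the trigger out again before you turn the reader away from the label, because it must never be triggered when it is not pointing there, and lay the reader back on the mat the same side up as it lay, without dropping it and without shoving or tipping the tea glass, date stamp, tape dispenser or nut tub.

Things in the scene. Friction and masses are not known exactly. Their poses are not given: they have to be found in the camera images.
- reader: Grey pistol-shaped code reader, 0.28 kg, lying on its side on the mat; 160 mm from nose to back, 190 mm from top to foot, 42 mm thick. +x: viewing direction of the nose; +y: from the handle up to the barrel (barrel y 24 to 62 mm, head from 17 mm at x over 41 mm, foot below -102 mm); +z: the side facing up at the start. Origin: middle of the grip, on the side that lies on the mat.
- trigger (a joint): Trigger on the front of the grip, slides back into the handle (reader -x): 0 = out, 0.006 m = fully in, pulled from 4 mm. Pad 34 mm long (y), 18 mm wide (z 11 to 29). Stiff spring: moves from 18 N, fully in at 23 N. A grip of 10 to 14 N across trigger and handle carries the reader with the trigger out; 32 to 45 N pulls it.
- reader_grip (a point): Point to grip, at reader (0, -3, 22) mm, axes as the reader's. Squeeze along x: flat back of the handle at x = -22 mm, trigger front at +22 mm (44 mm across, 38 mm when pulled). The fingers have room between y = -95 and +16 mm.
- reader_nose (a point): Centre of the front window of the reader, at reader (100, 43, 20) mm; it looks along the reader's +x; axes as the reader's.
- label: White paper label, 86 x 58 mm, in the middle of the lid of the leaning carton (196 x 276 x 36 mm, on its long edge, leaning back 20 degrees from upright on a banded stack 146 mm high). Fixed. Origin: middle of the label, 105 mm above the bench; +z: outward normal (towards the robot, 20 degrees upward), +y level along the label, +x up the lid.
- label_centre (a point): Centre of the black square matrix code (40 mm square) printed on the label, 14 mm from the label's middle along -y; axes as the label's. The code can be read in any turn about the line of sight.
- mat: Black ribbed rubber mat, 220 (x) x 250 (y) mm, 5 mm thick, fixed, flat on the bench. Origin at the centre of its underside.
- tea_glass: Tea glass, 62 mm wide, 86 mm high, upright; origin under its centre. Bystander.
- date_stamp: Wooden hand stamp, 31 x 52 mm, 81 mm high, upright, near the front edge right of the mat; origin under its centre. Bystander.
- tape_dispenser: Weighted tape dispenser, 170 x 63 x 97 mm; origin under its centre. Bystander.
- nut_tub: Clear lidded tub, 126 x 182 x 69 mm; origin under its centre. Bystander.

How it is judged:
On the way, in this order (a step that is already met when the one before it is completed fails the run):
1. the reader is held facing the code, square to it, nose 60 to 150 mm away, with the trigger still out (x of label_centre in the frame of reader_nose between 0.06 and 0.15 m and y of label_centre in the frame of reader_nose between -0.025 and 0.025 m and z of label_centre in the frame of reader_nose between -0.025 and 0.025 m and angle between the x axis of reader and the z axis of label, either way round below 0.26 rad and value of joint trigger below 0.0015 m), for 0.1 s.
2. the trigger is pulled and the reader is kept still on the code for one second (x of label_centre in the frame of reader_nose between 0.06 and 0.15 m and y of label_centre in the frame of reader_nose between -0.022 and 0.022 m and z of label_centre in the frame of reader_nose between -0.022 and 0.022 m and angle between the x axis of reader and the z axis of label, either way round below 0.26 rad and value of joint trigger above 0.004 m and linear speed of reader below 0.03 m/s and angular speed of reader below 0.15 rad/s), for 1 s.
At the end, for the whole second after the job is handed in: The reader lies at rest on its side on the mat (same side up as at the start, tilted less than 7 degrees, its origin above the mat), released, with its trigger out (value of joint trigger below 0.0015 m and angle between reader's own z axis and vertical below 0.12 rad and x of reader in the frame of mat between -0.1 and 0.1 m and y of reader in the frame of mat between -0.11 and 0.11 m and z of reader in the frame of mat below 0.012 m and linear speed of reader below 0.02 m/s); the robot touches nothing.
It fails at once if the trigger is pulled while the reader does not point at the label (more than 50 mm off the code, more than 0.5 rad from square, or farther than 220 mm) (value of joint trigger above 0.003 m and not (x of label_centre in the frame of reader_nose between 0.02 and 0.22 m and y of label_centre in the frame of reader_nose between -0.05 and 0.05 m and z of label_centre in the frame of reader_nose between -0.05 and 0.05 m and angle between the x axis of reader and the z axis of label, either way round below 0.5 rad)).
It fails at once if the reader is dropped (height (world z) of reader above 0.03 m and linear speed of reader above 0.3 m/s and contact force between the fingers and reader below 0.1 N).
It fails at once if the tea glass, date stamp, tape dispenser or nut tub is pushed more than 30 mm or tipped over (distance of any of tea_glass, date_stamp, tape_dispenser, nut_tub from where it was at the start of the episode above 0.03 m or angle between any of tea_glass, date_stamp, tape_dispenser, nut_tub's own z axis and vertical above 0.5 rad).
It also fails if it takes over 58 s, if anything falls off the work surface, if the arm or the gripper's body presses on something with over 40 N, if the wrist force passes 120 N, or if a joint passes its speed limit or range.

## Robot

A 6-joint arm with a two-finger parallel gripper is mounted at the origin on a cart in front of the work surface, level with it; the furniture and walls round the work are solid. World frame = base frame: x ahead of the robot, y to its left, z up, the work surface at z = 0. Lengths are in m, angles in rad, forces in N, time in s.
With the tool pointing down it reaches from about 0.375 to 0.75 m from the base axis. Payload 9 kg.
Tool frame: the origin (TCP) lies on the centre line of the jaws, within the pads' length; the fingertips stand 8 mm ahead of it and the grasp point (between the pads) lies 11 mm behind it (manip.tips_ahead is the distance from the TCP to the fingertips, in m); z points along the fingers, y is the line along which they close (so a half turn about z gives the same grasp; the last joint's range is limited). The gripper opens to 85 mm and grips with 20 to 120 N. Pads are 22 mm wide; open, the fingers measure 114 mm over their backs; the gripper's body (76 mm by 85 mm) begins 54 mm behind the grasp point. The pads swing forward as they close: fully open they stand 13 mm farther back than shut.
Start: joints at [0.89, 0.104, 0.097, 1.564, 0, 1.353], TCP at [0.268, 0.537, 0.239] pointing down, gripper open.
Joint ranges: [-2.99, 2.99], [-0.84, 1.86], [-1.1, 1.16], [-1.84, 2.11], [-1.51, 1.56], [-3.14, 3.14]. Speed limits (rad/s): [2.22, 2.22, 2.57, 3.14, 3.14, 3.14].

## Interface

Orientations are given as a unit quaternion [w, x, y, z].
In Python, from bench import sensors, eyes, order, manip gives the robot as it stands.
- The arm moves only by the tool play_rows, never from a script. Its argument "targets" is a list of rows, each a list of 7 numbers: the opening in per cent of the stroke, from 0 (shut) to 100 (fully open), then the shift along the tool's x, y, z in cm, then the turn, a rotation vector about the tool's x, y, z in degrees. A call has 1 to 12 rows; each row shifts and turns the commanded pose from where the row before left it, along the tool's axes as they then stand; what a row does not reach is not made up. A row lasts 1/8 s, in which the tool goes at most 62.5 mm and 10.7 degrees, less where a joint would pass 70% of its speed; a pose out of reach is approached as far as the arm can. A call is refused whole if a number of a shift passes 6.25 or a number of a turn 10.7, either way. A call with a gripper value outside its range is refused whole. The fingers move at their own pace and stop on an object; "newtons" is the grip in N (left out, the last holds). Time passes only in rows, so rows that do not move let the fingers close. It gives the time, the measured TCP pose, the force, the opening and the grip force at its end, in the units of the state.
- sensors.observe(): the state, without advancing time (a new reading comes with each control period).
- eyes.read_camera(name): name is "scene" or "top"; returns a dict with "frame" (400x640x3 uint8, red, green, blue), "fx", "fy", "cx", "cy" (pixels), "camera_from_world" (4x4, takes a point from world to camera coordinates). Camera axes: x right, y down, z forward; pixel columns grow to the right and rows downward; lengths in m; the calibration is good to about 2 mm. A picture is of the moment at which its call begins. There is no depth.
- order.finish_job(): hands the job in; it is judged then, once.
The state is a dict: "time": time; "qpos": joint angles; "joint_vel": joint speeds; "joint_efforts": joint torques, N m; "tool_pos": TCP position; "tcp_rot": TCP orientation; "wrist_force": force on the tool from outside, world axes, zero at the start; "ft_torque": the same for the moment, N m; "opening": finger opening in m; "grip_force": force on a finger pad.
Only numpy, scipy, OpenCV 4.12 (cv2) and the standard library are available. Lean on these libraries where they do the work, as an engineer would, in place of code of your own. Each camera call takes 0.05 s, during which the arm holds its last target. There are 200 camera calls.

## Working session

There is one attempt and no reset: what is moved stays moved. The work goes in short steps, Python scripts to look and compute and a tool call to move; the robot and the scene stay as the last step left them, time stands still between calls to the robot, and variables do not carry over. Pictures are saved under pics/ and viewed, at most 10 in all, crops included, and the job is handed in when it is done.

Besides the shell and the picture viewer there is one more tool, called in YAML: its name, and indented under it one key for each argument. play_rows: Moves the arm, as the interface text tells. Its arguments: {"type":"object","properties":{"targets":{"type":"array","items":{"type":"array","items":{"type":"number"}}},"newtons":{"type":"number"}},"required":["targets"]}

```bash
mkdir -p pics; ls
cat > h.py <<'E'
import numpy as np, cv2
from scipy.spatial.transform import Rotation as R
from bench import sensors, eyes, order, manip
def cam(n):
    c=eyes.read_camera(n); c['M']=np.array(c['camera_from_world']); return c
def proj(c,p):
    q=c['M'][:3,:3]@np.asarray(p,float)+c['M'][:3,3]; return np.array([c['fx']*q[0]/q[2]+c['cx'],c['fy']*q[1]/q[2]+c['cy']])
def ray(c,u,v):
    Rm=c['M'][:3,:3]; o=-Rm.T@c['M'][:3,3]; d=Rm.T@np.array([(u-c['cx'])/c['fx'],(v-c['cy'])/c['fy'],1]); return o,d/np.linalg.norm(d)
def onz(c,u,v,z):
    o,d=ray(c,u,v); return o+d*(z-o[2])/d[2]
def tri(r1,r2):
    (a,d),(b,e)=r1,r2; t=np.linalg.lstsq(np.stack([d,-e],1),b-a,rcond=None)[0]; p,q=a+d*t[0],b+e*t[1]; return (p+q)/2,np.linalg.norm(p-q)
def rot():
    q=sensors.observe()['tcp_rot']; return R.from_quat([q[1],q[2],q[3],q[0]])
E
python3 - <<'E'
from h import *
for n in('scene','top'):
    c=cam(n); cv2.imwrite(f'pics/{n}0.png',c['frame'][:,:,::-1]); print(n,c['fx'],c['cx'],c['cy'],c['M'].round(3).tolist())
print(sensors.observe()); print([a for a in dir(manip) if a[0]!='_'])
E
```

```text
pics
scene 496.63637647541606 314.3839467909259 196.82280451002768 [[0.863, -0.504, -0.004, -0.492], [-0.33, -0.558, -0.761, 0.242], [0.382, 0.659, -0.648, 1.642], [0.0, 0.0, 0.0, 1.0]]
top 380.7205152383246 326.04246669119215 205.30552007295987 [[0.005, -1.0, -0.016, -0.006], [-0.994, -0.003, -0.106, 0.564], [0.106, 0.016, -0.994, 1.527], [0.0, 0.0, 0.0, 1.0]]
{'time': 0.1, 'qpos': array([8.90264450e-01, 1.04645828e-01, 9.65686408e-02, 1.56389013e+00,
       2.12114183e-05, 1.35311066e+00]), 'joint_vel': array([ 0.00044263, -0.00118853,  0.00106394, -0.00039423,  0.00038821,
        0.00018101]), 'joint_efforts': array([ 6.25292509e-03, -5.58205533e+01,  5.04721248e+01,  1.30982220e-02,
       -2.70097280e-04,  1.93012130e-05]), 'tool_pos': array([0.26769845, 0.53666279, 0.23860831]), 'tcp_rot': array([-2.63753271e-04,  2.29362890e-01,  9.73340805e-01, -5.22827572e-04]), 'wrist_force': array([ 0.18190056,  0.19855602, -0.02449227]), 'ft_torque': array([-0.0228216 ,  0.00155046, -0.00490037]), 'grip_force': 0.0, 'opening': 0.08535146732214559}
['Unreachable', 'tips_ahead']
```

View pics/scene0.png

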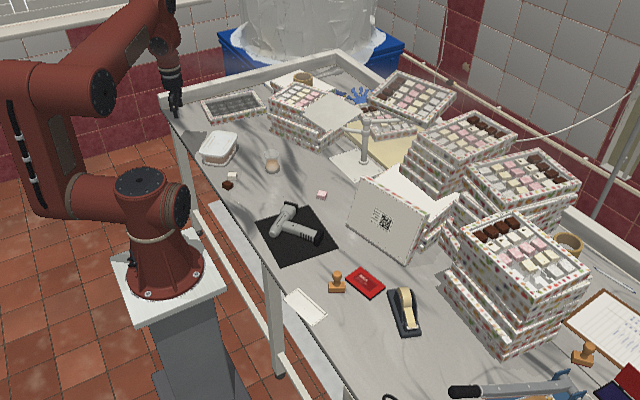

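View pics/top0.png

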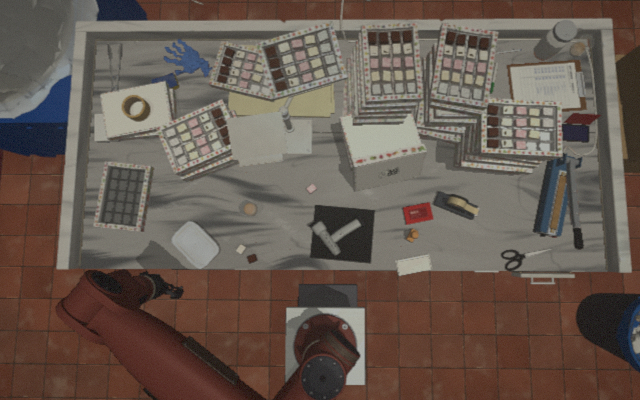

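The scene view shows the reader on the mat around (292,228) and the code on the leaning carton at (385,222). In the top view the mat is near (342,234), the reader's head near (322,236), and the code near (390,172). Next I'll take enlarged crops.

Run:
```python
from h import *
a=cv2.imread('pics/scene0.png')[170:280,240:440]; b=cv2.imread('pics/top0.png')[155:275,290:440]
cv2.imwrite('pics/s1.png',cv2.resize(a,None,fx=4,fy=4,interpolation=cv2.INTER_CUBIC))
cv2.imwrite('pics/t1.png',cv2.resize(b,None,fx=5,fy=5,interpolation=cv2.INTER_CUBIC))
```

```text
(no output)
```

View pics/s1.png

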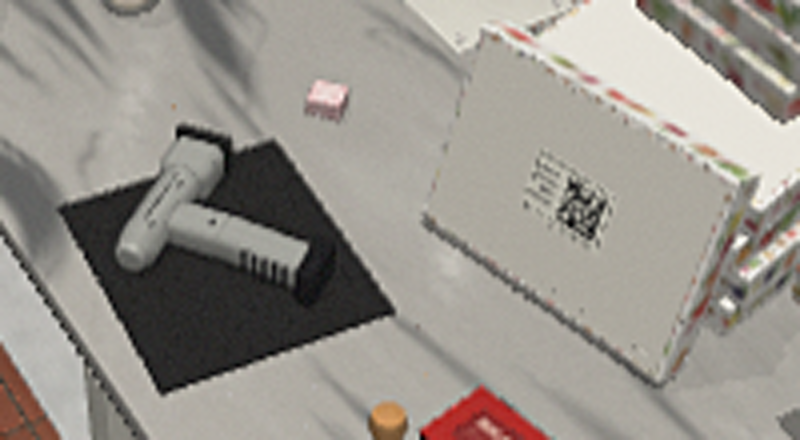

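View pics/t1.png

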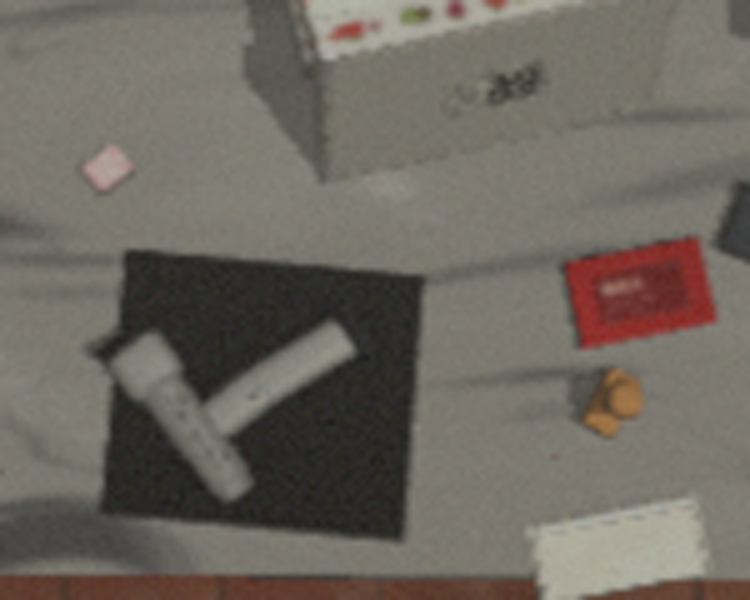

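The scene crop shows the code centre at crop (583,208), which is full (385.7,222). The lid's bottom edge runs from (425,222) to (660,380) in the crop. In the top crop the nose is at (103,345), the back at (235,497), the grip handle runs from (212,425) to (345,335), and the code is at (515,84).

Run:
```python
from h import *
s=cam('scene'); t=cam('top')
S=lambda u,v:(240+u/4,170+v/4); T=lambda u,v:(290+u/5,155+v/5)
print('code s@.105',onz(s,*S(583,208),.105),'t',onz(t,*T(515,84),.105),'tri',tri(ray(s,*S(583,208)),ray(t,*T(515,84))))
a,b=onz(s,*S(425,222),.0125),onz(s,*S(660,382),.0125); print('edge s',a,b,np.linalg.norm(a-b),np.degrees(np.arctan2(*(a-b)[[1,0]])))
a,b=onz(t,*T(325,183),.0125),onz(t,*T(650,108),.0125); print('edge t',a,b,np.linalg.norm(a-b),np.degrees(np.arctan2(*(a-b)[[1,0]])))
# mat
f=t['frame']; g=f.max(2).astype(int)
m=np.zeros(g.shape,np.uint8); m[200:265,305:378]=(g[200:265,305:378]<60)
c=max(cv2.findContours(m,cv2.RETR_EXTERNAL,cv2.CHAIN_APPROX_NONE)[0],key=cv2.contourArea)
print('mat px',cv2.minAreaRect(c)); bx=cv2.boxPoints(cv2.minAreaRect(c)); P=np.array([onz(t,*q,.005) for q in bx]); print(P.round(3),P.mean(0))
# reader light pixels on mat
m=np.zeros(g.shape,np.uint8); m[215:260,308:366]=(g[215:260,308:366]>75)
hull=cv2.fillPoly(np.zeros_like(m),[np.int32(bx)],1); m&=cv2.erode(hull,np.ones((3,3)))
n,l,st,_=cv2.connectedComponentsWithStats(m); k=1+st[1:,4].argmax(); v,u=np.where(l==k)
P=np.array([onz(t,x,y,.035)[:2] for x,y in zip(u,v)])
# handle: fit light pixels in crop handle area
def fit(mask):
    q=P[mask]; c=q.mean(0); d=np.linalg.svd(q-c)[2][0]; return c,d,np.degrees(np.arctan2(d[1],d[0])),len(q)
cu,cv=(u-290)*5,(v-155)*5
print('handle',fit((cu>225)&(cu<360)&(cv<440-.0*cu)&(cv<430)))
print('barrel',fit((cu<190)|((cv>440))))
for n,p in dict(nose=(103,345),back=(237,499),foot=(350,335),junc=(205,425)).items(): print(n,onz(t,*T(*p),.027),)
p1,p2=[onz(s,*S(*p),.027) for p in((203,145),(130,252))];print('scene nose/back',p1,p2)
```

```text
code s@.105 [ 0.68991449 -0.26900294  0.105     ] t [ 0.68841139 -0.26671118  0.105     ] tri (array([ 0.68975346, -0.26751931,  0.1035402 ]), np.float64(0.00232807631238766))
edge s [ 0.62286576 -0.13672461  0.0125    ] [ 0.68543138 -0.39456916  0.0125    ] 0.2653267167534103 103.63913592982968
edge t [ 0.62298506 -0.12331013  0.0125    ] [ 0.68662099 -0.39317411  0.0125    ] 0.2772653964660967 103.268382558453
mat px ((340.1862487792969, 233.26553344726562), (63.5297966003418, 52.484745025634766), 4.763641834259033)
[[ 0.354  0.076  0.005]
 [ 0.569  0.06   0.005]
 [ 0.548 -0.202  0.005]
 [ 0.334 -0.183  0.005]] [ 0.45132674 -0.06204014  0.005     ]
handle (array([ 0.46691503, -0.08933376]), array([-0.5615892,  0.8274162]), np.float64(124.16577307009824), 237)
barrel (array([0.43165687, 0.01480158]), array([-0.71867968, -0.69534129]), np.float64(-135.94558000315845), 402)
nose [0.48696867 0.05888681 0.027     ]
back [ 0.36293336 -0.05062813  0.027     ]
foot [ 0.49594494 -0.14240037  0.027     ]
junc [ 0.42235998 -0.02455861  0.027     ]
scene nose/back [0.4934011  0.04171708 0.027     ] [ 0.37190314 -0.05009646  0.027     ]
```

The points agree with the sizes given: edge 277 mm, reader yaw about 34°, grip at about (0.440,-0.055), code at (0.689,-0.268,0.105) with line-of-sight yaw about 13.4°. I'll go above the reader first.

```bash
cat >> h.py <<'E'
def desc(xr,zr):  # tool rot with tool y along xr, z along -zr
    y=np.array(xr)/np.linalg.norm(xr); z=-np.array(zr)/np.linalg.norm(zr); return R.from_matrix(np.stack([np.cross(y,z),y,z],1))
def togo(p,Rt):
    o=sensors.observe(); r=rot(); rv=(r.inv()*Rt).as_rotvec(degrees=True); d=np.array(p)-o['tool_pos']
    print('t',o['time'],'turn deg',rv.round(2),'shift cm cur axes',(r.inv().apply(d)*100).round(2),'final axes',(Rt.inv().apply(d)*100).round(2),'open',o['opening'],'F',o['grip_force'],o['wrist_force'].round(1))
yw=lambda a:np.array([np.cos(np.radians(a)),np.sin(np.radians(a)),0])
E
python3 - <<'E'
from h import *
togo([.44,-.0545,.2386],desc(yw(34),[0,0,1]))
E
```

```text
t 0.2 turn deg [-0.05  0.   29.48] shift cm cur axes [-41.81 -45.21   0.05] final axes [-5.865e+01 -1.878e+01  2.000e-02] open 0.08542645312886465 F 0.0 [ 0.1 -0.9 -1.8]
```

play_rows:
  targets:
    - [100,0,0,0,0,0,9.8]
    - [100,0,0,0,0,0,9.8]
    - [100,0,0,0,0,0,9.9]
    - [100,-5.5,-1.76,0,0,0,0]
    - [100,-5.5,-1.76,0,0,0,0]
    - [100,-5.5,-1.76,0,0,0,0]
    - [100,-5.5,-1.76,0,0,0,0]
    - [100,-5.5,-1.76,0,0,0,0]
    - [100,-5.5,-1.76,0,0,0,0]
    - [100,-5.5,-1.76,0,0,0,0]
    - [100,-5.5,-1.76,0,0,0,0]

```text
time: 1.58
tool_pos: [0.3973, 0.0916, 0.2394]
tcp_rot: [0.0, 0.47, 0.883, 0.0]
wrist_force: [1.0, 0.5, -0.2]
opening: 0.0853
grip_force: 0.0
```

Run:
```python
from h import *
togo([.44,-.0545,.2386],desc(yw(34),[0,0,1]))
```

```text
t 1.575 turn deg [ 0.04  0.02 -0.01] shift cm cur axes [-14.5   -4.62   0.08] final axes [-14.5   -4.63   0.08] open 0.08534257151097017 F 0.0 [ 1.   0.5 -0.2]
```

play_rows:
  targets:
    - [100,-4.8,-1.5,0,0,0,0]
    - [100,-4.8,-1.5,3.0,0,0,0]
    - [100,-4.9,-1.6,5.0,0,0,0]
    - [100,0,0,5.0,0,0,0]
    - [100,0,0,0,0,0,0]
    - [100,0,0,0,0,0,0]

```text
time: 2.33
tool_pos: [0.4388, -0.046, 0.1177]
tcp_rot: [0.001, 0.469, 0.883, 0.0]
wrist_force: [-0.0, 0.4, 1.1]
opening: 0.0856
grip_force: 0.0
```

Run:
```python
from h import *
togo([.44,-.0545,.018],desc(yw(34),[0,0,1]))
s=cam('scene');t=cam('top')
a=s['frame'][190:250,255:345,::-1]; b=t['frame'][195:270,305:385,::-1]
a=cv2.resize(a,None,fx=6,fy=6,interpolation=cv2.INTER_CUBIC)[:360]; b=cv2.resize(b,(240*1,225),interpolation=cv2.INTER_CUBIC)
c=np.zeros((600,540,3),np.uint8);c[:360,:540]=a;c[370:595,:240]=b
cv2.imwrite('pics/a2.png',c)
```

```text
t 2.325 turn deg [0.06 0.08 0.02] shift cm cur axes [-0.76 -0.38  9.97] final axes [-0.77 -0.37  9.97] open 0.08560158506169901 F 0.0 [-0.   0.4  1.1]
```

View pics/a2.png

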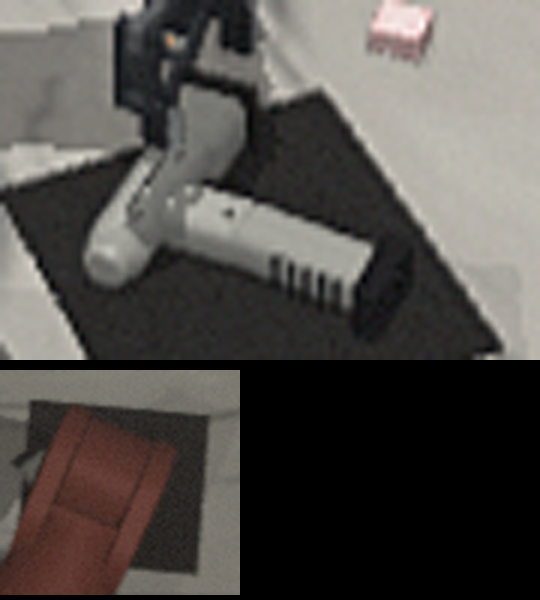

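The scene crop shows the gripper above the head and trigger area. The handle runs from (185,210) to (370,270) in the crop, the barrel back is at (110,265), and the arm hides the reader in the top view. I'll check the model estimate against these pixels.

Run:
```python
from h import *
s=cam('scene'); 
for o,yaw in (((.438,-.052),34),):
    x,y=yw(yaw),yw(yaw+90)
    for n,p in dict(hback=(-22,-102,40),hfront=(16,-102,40),hbacklow=(-22,-102,5),back=(-60,43,20),backtop=(-60,43,40),footback=(-22,-128,40),nosetop=(100,43,40),trigTop=(22,-3,29)).items():
        q=np.array([*o,.005])+(x*p[0]+y*p[1]+np.array([0,0,p[2]]))/1000; u=proj(s,q); print(n,q.round(3),u.round(1),'crop',((u-[255,190])*6).round())
q=rot(); print(proj(s,sensors.observe()['tool_pos']))
```

```text
hback [ 0.477 -0.149  0.045] [312.7 235.8] crop [346. 275.]
hfront [ 0.508 -0.128  0.045] [317.4 228.8] crop [375. 233.]
hbacklow [ 0.477 -0.149  0.01 ] [312.7 243. ] crop [346. 318.]
back [ 0.364 -0.05   0.025] [270.5 234.2] crop [ 93. 265.]
backtop [ 0.364 -0.05   0.045] [270.2 230. ] crop [ 91. 240.]
footback [ 0.491 -0.17   0.045] [319.6 238.1] crop [387. 289.]
nosetop [0.497 0.04  0.045] [291.7 202.6] crop [220.  76.]
trigTop [ 0.458 -0.042  0.034] [293.  221.6] crop [228. 190.]
[288.0693105  206.27311999]
```

play_rows:
  targets:
    - [100,-0.8,-0.4,1.0,0,0,0]
    - [100,0,0,3.0,0,0,0]
    - [100,0,0,3.0,0,0,0]
    - [100,0,0,2.0,0,0,0]
    - [100,0,0,1.0,0,0,0]
    - [100,0,0,0,0,0,0]
    - [100,0,0,0,0,0,0]
  newtons: 20

```text
time: 3.35
tool_pos: [0.44, -0.0553, 0.0167]
tcp_rot: [0.001, 0.47, 0.883, 0.0]
wrist_force: [-0.1, -0.3, 0.3]
opening: 0.0856
grip_force: 0.0
```

Run:
```python
from h import *
togo([.44,-.0545,.018],desc(yw(34),[0,0,1]))
```

```text
t 3.35 turn deg [ 0.05  0.06 -0.01] shift cm cur axes [ 0.07  0.05 -0.13] final axes [ 0.07  0.05 -0.13] open 0.08557201650539062 F 0.0 [-0.1 -0.3  0.3]
```

play_rows:
  targets:
    - [58,0,0,0,0,0,0]
    - [58,0,0,0,0,0,0]
    - [58,0,0,0,0,0,0]
    - [58,0,0,0,0,0,0]
  newtons: 12

```text
time: 3.85
tool_pos: [0.4398, -0.0551, 0.0162]
tcp_rot: [0.0, 0.47, 0.883, 0.0]
wrist_force: [2.8, 1.1, 2.2]
opening: 0.0495
grip_force: 1.2
```

play_rows:
  targets:
    - [58,0,0.27,0,0,0,0]
    - [54,0,0,0,0,0,0]
    - [52,0,0,0,0,0,0]
    - [52,0,0,0,0,0,0]

```text
time: 4.35
tool_pos: [0.4413, -0.0533, 0.0156]
tcp_rot: [-0.0, 0.47, 0.883, 0.0]
wrist_force: [-0.3, 1.4, 1.1]
opening: 0.0442
grip_force: 9.7
```

play_rows:
  targets:
    - [51,0,0,0,0,0,0]
    - [51,0,0,0,0,0,0]

```text
time: 4.6
tool_pos: [0.4413, -0.0535, 0.0157]
tcp_rot: [-0.0, 0.47, 0.883, -0.0]
wrist_force: [-2.5, 0.5, 2.1]
opening: 0.0439
grip_force: 19.0
```

play_rows:
  targets:
    - [51.7,0,0,0,0,0,0]
    - [51.7,0,0,0,0,0,0]
    - [51.7,0,0,-0.5,0,0,0]
    - [51.7,0,0,-0.5,0,0,0]
    - [51.7,0,0,0,0,0,0]

```text
time: 5.22
tool_pos: [0.442, -0.0537, 0.0264]
tcp_rot: [0.001, 0.47, 0.883, 0.0]
wrist_force: [1.4, -0.6, -3.4]
opening: 0.0442
grip_force: 17.9
```

play_rows:
  targets:
    - [52,0,0,0,0,0,0]
    - [52,0,0,0,0,0,0]

```text
time: 5.48
tool_pos: [0.4414, -0.0534, 0.0256]
tcp_rot: [-0.0, 0.47, 0.883, 0.0]
wrist_force: [-0.8, 0.1, -2.3]
opening: 0.0445
grip_force: 12.2
```

play_rows:
  targets:
    - [52,0,0,-0.5,0,0,0]
    - [52,0,0,-1.0,0,0,0]
    - [52,0,0,-1.5,0,0,0]
    - [52,0,0,-2.0,0,0,0]
    - [52,0,0,-2,0,0,0]
    - [52,0,0,-1,0,0,0]
    - [52,0,0,0,0,0,0]

```text
time: 6.35
tool_pos: [0.4421, -0.0538, 0.1067]
tcp_rot: [0.001, 0.47, 0.883, 0.0]
wrist_force: [0.3, 0.4, -3.5]
opening: 0.0441
grip_force: 12.2
```

Run:
```python
from h import *
o=sensors.observe();print(o['opening'],o['grip_force'],o['wrist_force'],o['ft_torque'])
s=cam('scene');o=sensors.observe();print(o['opening'],o['grip_force'])
cv2.imwrite('pics/a3.png',cv2.resize(s['frame'][150:250,240:360,::-1],None,fx=5,fy=5,interpolation=cv2.INTER_CUBIC))
```

```text
0.044095179975137115 12.16270876902854 [ 0.31845014  0.4035282  -3.48528885] [-0.00799135  0.02307657  0.00907108]
0.044201010120381266 12.165843146794941
```

View pics/a3.png

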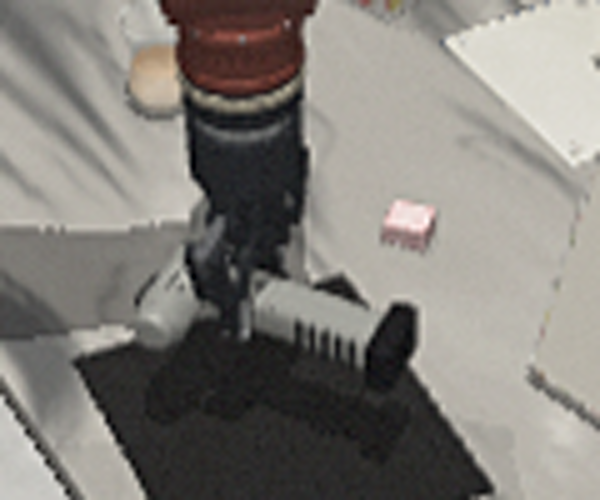

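The reader hangs level in the jaws with its trigger out (12 N, 44 mm). Next I'll work out the reading pose.

```bash
cat >> h.py <<'E'
def readpose(dist=.1,tilt=20,yaw=13.4,code=(.689,-.268,.105)):
    x=np.cos(np.radians(tilt))*yw(yaw)-np.sin(np.radians(tilt))*np.array([0,0,1]); y=yw(yaw+90); z=np.cross(x,y)
    return np.array(code)-(dist+.1)*x-.046*y+.002*z-.0113*z, desc(x,z)
E
python3 - <<'E'
from h import *
p,r=readpose(); print(p); togo(p,r)
print('up-20 yaw part'); togo(p,desc(yw(13.4),[0,0,1]))
E
```

```text
[ 0.51374415 -0.35703919  0.16466489]
t 6.4 turn deg [19.8   3.61 20.37] shift cm cur axes [-29.2  -10.98  -5.88] final axes [-31.19  -2.03  -5.52] open 0.044201010120381266 F 12.165843146794941 [ 0.8 -0.1 -3.3]
up-20 yaw part
t 6.4 turn deg [2.000e-02 1.000e-02 2.058e+01] shift cm cur axes [-29.2  -10.98  -5.88] final axes [-3.119e+01 -2.000e-02 -5.880e+00] open 0.044201010120381266 F 12.165843146794941 [ 0.8 -0.1 -3.3]
```

play_rows:
  targets:
    - [52,0,0,-1,0,0,1]
    - [52,0,0,-2,0,0,2]
    - [52,0,0,-2.5,0,0,3]
    - [52,0,0,-2.5,0,0,4]
    - [52,0,0,-1.5,0,0,4]
    - [52,-0.5,0,-0.5,0,0,3]
    - [52,-1.2,0,0,0,0,2]
    - [52,-2,0,0,0,0,1.6]
    - [52,-2.5,0,0,0,0,0]
    - [52,-2.5,0,0,0,0,0]
    - [52,-2.5,0,0,0,0,0]
    - [52,-2.5,0,0,0,0,0]

```text
time: 7.9
tool_pos: [0.4749, -0.1882, 0.205]
tcp_rot: [-0.0, 0.62, 0.784, -0.0]
wrist_force: [1.0, -0.5, -3.2]
opening: 0.0442
grip_force: 12.2
```

play_rows:
  targets:
    - [52,-2.5,0,0,0,0,0]
    - [52,-2.5,0,0,0,0,0]
    - [52,-2.5,0,0,0,0,0]
    - [52,-2.5,0,0,0,0,0]
    - [52,-2.5,0,0,1,0,0]
    - [52,-2.5,0,0,2,0,0]
    - [52,-1.5,0,0,3,0,0]
    - [52,-0.7,0,0,4,0,0]
    - [52,0,0,0,4,0,0]
    - [52,0,0,0,4,0,0]
    - [52,0,0,0,2,0,0]
    - [52,0,0,0,0,0,0]

```text
time: 9.4
tool_pos: [0.5148, -0.3543, 0.2039]
tcp_rot: [-0.109, 0.61, 0.773, -0.136]
wrist_force: [-0.4, 0.3, -3.0]
opening: 0.0446
grip_force: 12.1
```

Run:
```python
from h import *
p,r=readpose(); togo(p,r); print(sensors.observe()['qpos'])
```

```text
t 9.4 turn deg [-0.05 -0.13 -0.  ] shift cm cur axes [-0.25  1.19  3.74] final axes [-0.24  1.19  3.74] open 0.04456956608852257 F 12.133387684734771 [-0.4  0.3 -3. ]
[-0.68245962  0.50682804  0.4707076   1.75510507 -0.27405628  0.68541991]
```

play_rows:
  targets:
    - [52,-0.05,0.2,0.6,0,0,0]
    - [52,-0.1,0.4,1.2,0,0,0]
    - [52,-0.1,0.4,1.2,0,0,0]
    - [52,0,0.2,0.75,0,0,0]
    - [52,0,0,0,0,0,0]
    - [52,0,0,0,0,0,0]
    - [52,0,0,0,0,0,0]

```text
time: 10.28
tool_pos: [0.5142, -0.3565, 0.167]
tcp_rot: [-0.107, 0.611, 0.773, -0.136]
wrist_force: [-0.9, 0.0, -2.8]
opening: 0.0443
grip_force: 12.1
```

Run:
```python
from h import *
p,r=readpose(); togo(p,r)
s=cam('scene');t=cam('top')
o=sensors.observe(); m=rot().as_matrix(); g=o['tool_pos']-.0113*m[:,2]; x,y,z=m[:,1],m[:,0],-m[:,2]
a=s['frame'].copy()
for n,q in dict(nose=(100,46,-2),back=(-60,46,-2),foot=(0,-125,0)).items():
    u=proj(s,g+(x*q[0]+y*q[1]+z*q[2])/1000); print(n,((u-[320,140])*5).round(),u.round()); 
cv2.imwrite('pics/a4.png',cv2.resize(a[140:260,320:470,::-1],None,fx=5,fy=5,interpolation=cv2.INTER_CUBIC))
```

```text
t 10.275 turn deg [ 0.04  0.03 -0.02] shift cm cur axes [-0.04  0.02  0.24] final axes [-0.04  0.02  0.24] open 0.04426806169656821 F 12.126120763714425 [-0.9  0.  -2.8]
nose [237. 437.] [367. 227.]
back [ 73. 493.] [335. 239.]
foot [356. 620.] [391. 264.]
```

View pics/a4.png

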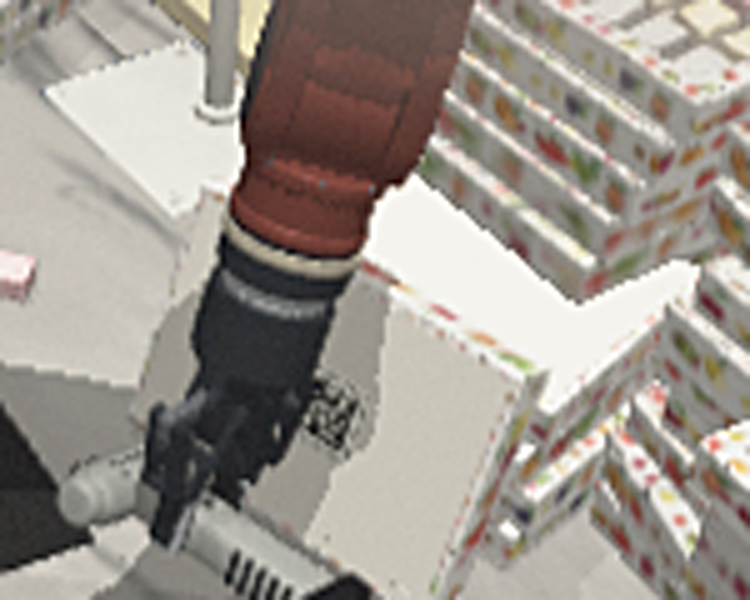

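The barrel back is at crop (75,500), against a prediction of (73,493), so the reader sits as modelled. It faces the code with the trigger out. Now I'll pull the trigger.

play_rows:
  targets:
    - [30,0,0,0,0,0,0]
    - [30,0,0,0,0,0,0]
    - [30,0,0,0,0,0,0]
    - [30,0,0,0,0,0,0]
  newtons: 38

```text
time: 10.88
tool_pos: [0.514, -0.3564, 0.1664]
tcp_rot: [-0.108, 0.61, 0.773, -0.136]
wrist_force: [0.5, -0.2, -2.5]
opening: 0.0378
grip_force: 39.6
```

play_rows:
  targets:
    - [30,0,0,0,0,0,0]
    - [30,0,0,0,0,0,0]
    - [30,0,0,0,0,0,0]
    - [30,0,0,0,0,0,0]
    - [30,0,0,0,0,0,0]
    - [30,0,0,0,0,0,0]
    - [30,0,0,0,0,0,0]
    - [30,0,0,0,0,0,0]
    - [30,0,0,0,0,0,0]
    - [30,0,0,0,0,0,0]
    - [30,0,0,0,0,0,0]
    - [30,0,0,0,0,0,0]

```text
time: 12.38
tool_pos: [0.5139, -0.3564, 0.1664]
tcp_rot: [-0.108, 0.61, 0.773, -0.136]
wrist_force: [-0.8, -0.1, -3.0]
opening: 0.038
grip_force: 39.6
```

play_rows:
  targets:
    - [30,0,0,0,0,0,0]
    - [30,0,0,0,0,0,0]
    - [30,0,0,0,0,0,0]
    - [30,0,0,0,0,0,0]

```text
time: 12.88
tool_pos: [0.514, -0.3564, 0.1664]
tcp_rot: [-0.108, 0.61, 0.773, -0.136]
wrist_force: [-0.9, -0.1, -2.7]
opening: 0.0376
grip_force: 39.6
```

play_rows:
  targets:
    - [47,0,0,0,0,0,0]
    - [49,0,0,0,0,0,0]
    - [50,0,0,0,0,0,0]
    - [51,0,0,0,0,0,0]
    - [51,0,0,0,0,0,0]
  newtons: 20

```text
time: 13.5
tool_pos: [0.514, -0.3564, 0.1664]
tcp_rot: [-0.108, 0.61, 0.773, -0.136]
wrist_force: [0.1, 0.8, -2.9]
opening: 0.0435
grip_force: 18.0
```

play_rows:
  targets:
    - [51.5,0,0,0,0,0,0]
    - [51.5,0,0,0,0,0,0]

```text
time: 13.75
tool_pos: [0.514, -0.3564, 0.1664]
tcp_rot: [-0.108, 0.61, 0.773, -0.136]
wrist_force: [0.1, 0.2, -2.3]
opening: 0.0436
grip_force: 17.6
```

play_rows:
  targets:
    - [52,0,0,0,0,0,0]
    - [52,0,0,0,0,0,0]
    - [52,0,0,0,0,0,0]

```text
time: 14.12
tool_pos: [0.5139, -0.3564, 0.1664]
tcp_rot: [-0.108, 0.61, 0.773, -0.136]
wrist_force: [0.1, 0.4, -2.5]
opening: 0.0445
grip_force: 12.1
```

play_rows:
  targets:
    - [52,0,-0.2,-0.6,0,0,0]
    - [52,0,-0.4,-1.2,0,0,0]
    - [52,0,-0.4,-1.3,0,0,0]
    - [52,0,-0.2,-0.7,-2,0,0]
    - [52,0,0,0,-4,0,0]
    - [52,0,0,0,-4,0,0]
    - [52,0.7,0,0,-4,0,0]
    - [52,1.5,0,0,-3,0,0]
    - [52,2.5,0,0,-2,0,0]
    - [52,2.5,0,0,-1,0,0]
    - [52,2.5,0,0,0,0,0]
    - [52,2.5,0,0,0,0,0]

```text
time: 15.62
tool_pos: [0.487, -0.2367, 0.2069]
tcp_rot: [0.001, 0.62, 0.785, 0.0]
wrist_force: [0.9, 0.6, -2.3]
opening: 0.0444
grip_force: 12.2
```

play_rows:
  targets:
    - [52,2.5,0,0,0,0,0]
    - [52,2.5,0,0,0,0,0]
    - [52,2.5,0,0,0,0,0]
    - [52,2.5,0,0,0,0,0]
    - [52,2.5,0,0,0,0,-1.6]
    - [52,2,0,0,0,0,-3]
    - [52,1,0,0,0,0,-4]
    - [52,0.5,0,0,0,0,-4]
    - [52,0,0,0,0,0,-4]
    - [52,0,0,0,0,0,-3]
    - [52,0,0,0,0,0,-1]
    - [52,0,0,0,0,0,0]

```text
time: 17.12
tool_pos: [0.4483, -0.0822, 0.2064]
tcp_rot: [0.0, 0.47, 0.883, 0.0]
wrist_force: [-0.8, -0.8, -3.0]
opening: 0.0445
grip_force: 12.2
```

Run:
```python
from h import *
togo([.4415,-.0537,.0160],desc(yw(34),[0,0,1]))
```

```text
t 17.125 turn deg [ 0.02  0.02 -0.03] shift cm cur axes [ 2.75  1.02 19.04] final axes [ 2.75  1.03 19.04] open 0.04450306670734762 F 12.165253860148368 [-0.8 -0.8 -3. ]
```

play_rows:
  targets:
    - [52,0.7,0.25,1,0,0,0]
    - [52,0.7,0.25,2,0,0,0]
    - [52,0.7,0.25,2.5,0,0,0]
    - [52,0.65,0.27,2.5,0,0,0]
    - [52,0,0,2.5,0,0,0]
    - [52,0,0,2.5,0,0,0]
    - [52,0,0,2,0,0,0]
    - [52,0,0,1.5,0,0,0]
    - [52,0,0,1,0,0,0]
    - [52,0,0,0.5,0,0,0]
    - [52,0,0,0,0,0,0]

```text
time: 18.5
tool_pos: [0.4415, -0.0537, 0.0263]
tcp_rot: [0.0, 0.47, 0.883, 0.0]
wrist_force: [0.5, 0.2, -2.5]
opening: 0.0445
grip_force: 12.2
```

play_rows:
  targets:
    - [52,0,0,0.4,0,0,0]
    - [52,0,0,0.3,0,0,0]
    - [52,0,0,0.1,0,0,0]
    - [52,0,0,0,0,0,0]
    - [52,0,0,0,0,0,0]

```text
time: 19.12
tool_pos: [0.4415, -0.0538, 0.0184]
tcp_rot: [0.0, 0.47, 0.883, 0.0]
wrist_force: [-0.5, 0.5, -3.1]
opening: 0.0444
grip_force: 12.2
```

Run:
```python
from h import *
togo([.4415,-.0537,.0160],desc(yw(34),[0,0,1]))
```

```text
t 19.125 turn deg [ 0.01  0.01 -0.02] shift cm cur axes [0.01 0.   0.24] final axes [0.01 0.   0.24] open 0.04444854461283827 F 12.168541369173909 [-0.5  0.5 -3.1]
```

play_rows:
  targets:
    - [52,0,0,0.1,0,0,0]
    - [52,0,0,0.1,0,0,0]
    - [52,0,0,0,0,0,0]
    - [52,0,0,0,0,0,0]

```text
time: 19.62
tool_pos: [0.4414, -0.0537, 0.0162]
tcp_rot: [0.0, 0.47, 0.883, 0.0]
wrist_force: [0.5, -0.1, -3.2]
opening: 0.0447
grip_force: 12.2
```

play_rows:
  targets:
    - [52,0,0,0.1,0,0,0]
    - [52,0,0,0,0,0,0]
    - [52,0,0,0,0,0,0]

```text
time: 20.0
tool_pos: [0.4415, -0.0538, 0.0155]
tcp_rot: [0.0, 0.47, 0.883, 0.0]
wrist_force: [-2.0, 0.7, 3.5]
opening: 0.0446
grip_force: 12.7
```

Touchdown. Now I'll open slowly.

play_rows:
  targets:
    - [53,0,0,0,0,0,0]
    - [55,0,0,0,0,0,0]
    - [60,0,0,0,0,0,0]
    - [75,0,0,0,0,0,0]
    - [100,0,0,0,0,0,0]
    - [100,0,0,0,0,0,0]
    - [100,0,0,0,0,0,0]

```text
time: 20.88
tool_pos: [0.4414, -0.0537, 0.0152]
tcp_rot: [0.0, 0.47, 0.883, 0.0]
wrist_force: [-0.3, -0.1, -0.3]
opening: 0.0852
grip_force: 0.0
```

play_rows:
  targets:
    - [100,0,0,-1,0,0,0]
    - [100,0,0,-2,0,0,0]
    - [100,0,0,-4,0,0,0]
    - [100,0,0,-5,0,0,0]
    - [100,0,0,-5,0,0,0]
    - [100,0,0,-3,0,0,0]
    - [100,0,0,0,0,0,0]
    - [100,0,0,0,0,0,0]

```text
time: 21.88
tool_pos: [0.4412, -0.0537, 0.2148]
tcp_rot: [-0.0, 0.47, 0.883, 0.0]
wrist_force: [-0.2, -0.2, -0.6]
opening: 0.0857
grip_force: 0.0
```

Run:
```python
from h import *
togo([.4415,-.0537,.0160],desc(yw(34),[0,0,1]))
cv2.imwrite('pics/a5.png',cv2.resize(cam('scene')['frame'][140:300,200:400,::-1],None,fx=3,fy=3,interpolation=cv2.INTER_CUBIC))
```

```text
t 21.875 turn deg [-0.01 -0.02 -0.02] shift cm cur axes [-0.03  0.03 19.88] final axes [-0.02  0.02 19.88] open 0.08573494908940534 F 0.0 [-0.2 -0.2 -0.6]
```

View pics/a5.png

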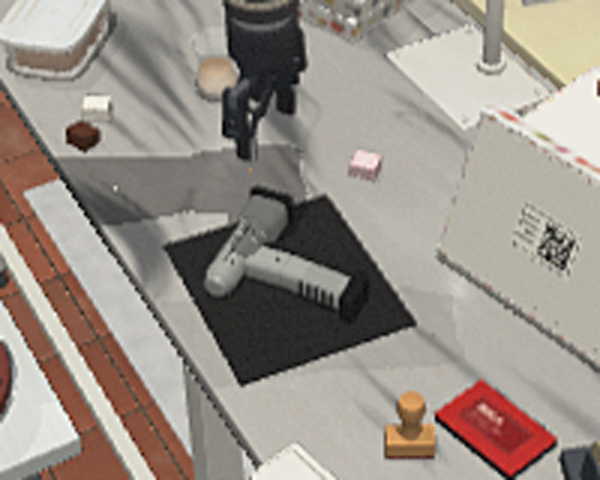

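The reader lies flat on the mat around crop (280,260), as it was at the start. The gripper is clear above it, and the stamp at (410,425) and the glass at (215,75) are undisturbed.

```bash
python3 -c "
from bench import order
print(order.finish_job())"
```

```text
the job is handed in; nothing more can be done
None
```

The carton should be booked out: I held the trigger fully in for about 2 s with the reader square to the code at about 10 cm, let it out before turning away, laid the reader back on the mat same side up, and handed the job in at about 22 s; no verdict came back.

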